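# Put the stone carver's chisels away by kind

## Task

Put the four loose stone chisels away: lay each one in the wooden tray that already holds a chisel of its own kind (same cutting end, same colour of paint), flat on the tray's floor, lengthwise in the free space beside that chisel. Set them down, do not drop them, and leave the rasp and the carved rosette where they lie.

Things in the scene. Friction and masses are not known exactly. Their poses are not given: they have to be found in the camera images.
- point_mid (a point): Loose point chisel: dark iron octagonal bar 20 mm across, 120 mm long, about 0.28 kg, red paint band on its rear half; its front end (+x) tapers to a sharp point. The point is its middle, half-way up: 10 mm above what it lies on, 60 mm from both ends; x along the bar to the cutting end, z up. Plain 20 mm wide bar from x = -50 to 13 mm.
- claw_mid (a point): Loose claw chisel: dark iron octagonal bar 20 mm across, 120 mm long, about 0.28 kg, yellow paint band on its rear half; its front end (+x) splays to a 36 mm wide, thin head with four teeth. The point is its middle, half-way up: 10 mm above what it lies on, 60 mm from both ends; x along the bar to the cutting end, z up. Plain 20 mm wide bar from x = -50 to 13 mm.
- flat_mid (a point): Loose flat chisel: dark iron octagonal bar 20 mm across, 120 mm long, about 0.28 kg, blue paint band on its rear half; its front end (+x) splays to a 48 mm wide, thin straight cutting edge. The point is its middle, half-way up: 10 mm above what it lies on, 60 mm from both ends; x along the bar to the cutting end, z up. Plain 20 mm wide bar from x = -50 to 13 mm.
- bush_mid (a point): Loose bush chisel: dark iron octagonal bar 20 mm across, 120 mm long, about 0.28 kg, white paint band on its rear half; its front end (+x) carries a 30 mm wide, 20 mm high block with small studs on its end face. The point is its middle, half-way up: 10 mm above what it lies on, 60 mm from both ends; x along the bar to the cutting end, z up. Plain 20 mm wide bar from x = -50 to 13 mm.
- point_tray: Wooden point-chisel tray, red marks on its end walls, fixed. 160 (x) by 136 mm (y), walls 6 thick, 24 high, floor 6 mm thick. Origin under its centre. Holds one point chisel, fixed along x at y = -36 mm (bar y -46 to -26, 26 mm high). Free space: y -20 to 62 mm; a chisel at about x = 0, y = 22 mm lies well, its middle 16 mm above the slab.
- claw_tray: Wooden claw-chisel tray, yellow marks on its end walls, fixed. 160 (x) by 136 mm (y), walls 6 thick, 24 high, floor 6 mm thick. Origin under its centre. Holds one claw chisel, fixed along x at y = -36 mm (bar y -46 to -26, 26 mm high). Free space: y -20 to 62 mm; a chisel at about x = 0, y = 22 mm lies well, its middle 16 mm above the slab.
- flat_tray: Wooden flat-chisel tray, blue marks on its end walls, fixed. 160 (x) by 136 mm (y), walls 6 thick, 24 high, floor 6 mm thick. Origin under its centre. Holds one flat chisel, fixed along x at y = -36 mm (bar y -46 to -26, 26 mm high). Free space: y -20 to 62 mm; a chisel at about x = 0, y = 22 mm lies well, its middle 16 mm above the slab.
- bush_tray: Wooden bush-chisel tray, white marks on its end walls, fixed. 160 (x) by 136 mm (y), walls 6 thick, 24 high, floor 6 mm thick. Origin under its centre. Holds one bush chisel, fixed along x at y = -36 mm (bar y -46 to -26, 26 mm high). Free space: y -20 to 62 mm; a chisel at about x = 0, y = 22 mm lies well, its middle 16 mm above the slab.
- rasp_mid (a point): Rasp: grey flat steel blade 126 x 24 mm with a light wooden handle, 215 mm long along x (blade from -12 to 114 mm, handle to -100 mm), up to 25 mm high, loose. The point is about its middle, 9 mm above the slab. It stays where it is.
- rosette_mid (a point): Carved rosette: pale granite disc 64 mm across, 22 mm high, loose, to be left alone. The point is its middle, 11 mm above the slab. Nothing on the slab 0.25 to 0.73 m ahead of the robot and within 0.43 m to either side is higher than 30 mm; farther out to the sides stand carved blocks and tools up to 190 mm.
There are look-alikes about, which are no part of the job. Leave any pink look-alike of the part that bears point_mid alone.

How it is judged (in metres and radians):
At the end, for the whole second after the job is handed in: Each chisel rests, released, flat on the floor of its own kind's tray (middle 12 to 21 mm above the tray's underside), middle within 20 mm of the tray's centre lengthwise and at y -12 to 56 mm in the tray's frame, bar within 0.35 rad of the tray's length, either way round (x of point_mid in the frame of point_tray between -0.02 and 0.02 m and y of point_mid in the frame of point_tray between -0.012 and 0.056 m and z of point_mid in the frame of point_tray between 0.012 and 0.021 m and angle between the x axis of point_mid and the x axis of point_tray, either way round below 0.35 rad and linear speed of each of point_chisel, claw_chisel, flat_chisel, bush_chisel below 0.02 m/s and x of claw_mid in the frame of claw_tray between -0.02 and 0.02 m and y of claw_mid in the frame of claw_tray between -0.012 and 0.056 m and z of claw_mid in the frame of claw_tray between 0.012 and 0.021 m and angle between the x axis of claw_mid and the x axis of claw_tray, either way round below 0.35 rad and x of flat_mid in the frame of flat_tray between -0.02 and 0.02 m and y of flat_mid in the frame of flat_tray between -0.012 and 0.056 m and z of flat_mid in the frame of flat_tray between 0.012 and 0.021 m and angle between the x axis of flat_mid and the x axis of flat_tray, either way round below 0.35 rad and x of bush_mid in the frame of bush_tray between -0.02 and 0.02 m and y of bush_mid in the frame of bush_tray between -0.012 and 0.056 m and z of bush_mid in the frame of bush_tray between 0.012 and 0.021 m and angle between the x axis of bush_mid and the x axis of bush_tray, either way round below 0.35 rad); the robot touches nothing.
It fails at once if the rasp is pushed from its place (more than 20 mm) (distance of rasp_mid from where it was at the start of the episode above 0.02 m).
It fails at once if the rosette is pushed from its place (more than 20 mm) (distance of rosette_mid from where it was at the start of the episode above 0.02 m).
It fails at once if a chisel is dropped (out of the fingers and falling faster than 0.9 m/s, a fall of about 40 mm) ((linear speed of point_chisel above 0.9 m/s and contact force between the fingers and point_chisel below 0.05 N) or (linear speed of claw_chisel above 0.9 m/s and contact force between the fingers and claw_chisel below 0.05 N) or (linear speed of flat_chisel above 0.9 m/s and contact force between the fingers and flat_chisel below 0.05 N) or (linear speed of bush_chisel above 0.9 m/s and contact force between the fingers and bush_chisel below 0.05 N)).
It also fails if it takes over 128 s, if anything falls off the work surface, if the arm or the gripper's body presses on something with over 40 N, if the wrist force passes 120 N, or if a joint passes its speed limit or range.

## Robot

A 6-joint arm with a two-finger parallel gripper is mounted at the origin on the work surface. World frame = base frame: x ahead of the robot, y to its left, z up, the work surface at z = 0. Lengths are in m, angles in degrees, forces in N, time in s.
With the tool pointing down it reaches from about 0.4 to 0.825 m from the base axis. Payload 7 kg.
Tool frame: the origin (TCP) lies midway between the tips of the shut fingers; the grasp point (between the pads) lies 19 mm behind it; z points along the fingers, y is the line along which they close (so a half turn about z gives the same grasp; the last joint's range is limited). The gripper opens to 88 mm and grips with 3 to 60 N. Pads are 19 mm wide; open, the fingers measure 130 mm over their backs; the gripper's body (78 mm by 193 mm) begins 47 mm behind the grasp point.
Start: joints at [-57.061, 20.546, 0.682, 0, -70.136, -16.507], TCP at [0.191, -0.647, 0.227] pointing down, gripper open.
Joint ranges: [-176.03, 176.03], [-82.01, 121.73], [-58.28, 71.71], [-173.87, 95.51], [-174.79, -0.11], [-173.66, 173.66]. Speed limits (degrees/s): [136.94, 136.94, 172.46, 180, 180, 180].

## Interface

Orientations are given as [roll, pitch, yaw] about the fixed x, y, z axes, in that order (R = Rz(yaw) Ry(pitch) Rx(roll)).
In Python, from plant import r gives the robot as it stands. The module is installed in compiled form; this text tells all that it offers.
- The arm moves only by the tool play_rows, never from a script. Its argument "rows" is a list of rows, each an object with "slide": the shift along the tool's x, y, z as a fraction of full scale, a list of three; "delta_rot": the turn, a rotation vector about the tool's x, y, z as a fraction of full scale, a list of three; "fingers": the opening, from -1 (shut) to 1 (fully open). In form: [{"slide": [x, y, z], "delta_rot": [rx, ry, rz], "fingers": fingers}, ...]. A call has 1 to 8 rows; each row shifts and turns the commanded pose from where the row before left it, along the tool's axes as they then stand; what a row does not reach is not made up. Full scale, the value 1, is 0.15 m for a shift and 0.08 rad for a turn. A row lasts 1/8 s, in which the tool goes at most 62.5 mm and 10.7 degrees, less where a joint would pass 70% of its speed; a pose out of reach is approached as far as the arm can. A call with a number of a shift or a turn outside -1 to 1 is refused whole. A call with a gripper value outside its range is refused whole. The fingers move at their own pace and stop on an object; "squeeze" is the grip in N (left out, the last holds). Time passes only in rows, so rows that do not move let the fingers close. It gives the time, the measured TCP pose, the force, the opening and the grip force at its end, in the units of the state.
- r.get_state(): the state, without advancing time (a new reading comes with each control period).
- r.capture(name): name is "scene" or "top"; returns a dict with "image" (400x640x3 uint8, blue, green, red), "fx", "fy", "cx", "cy" (pixels), "R" (3x3) and "t" (3): a world point X has camera coordinates R X + t. Camera axes: x right, y down, z forward; pixel columns grow to the right and rows downward; lengths in m; the calibration is good to about 2 mm. A picture is of the moment at which its call begins. There is no depth.
- r.close_job(): hands the job in; it is judged then, once.
The state is a dict: "time_s": time; "joints": joint angles; "qd": joint speeds; "joint_torque": joint torques, N m; "tcp_pos": TCP position; "eef_rot": TCP orientation; "contact_force": force on the tool from outside, world axes, zero at the start; "moment": the same for the moment, N m; "gripper_width": finger opening in m; "gripper_force": force on a finger pad.
Only numpy, scipy, OpenCV 4.12 (cv2) and the standard library are available. Lean on these libraries where they do the work, as an engineer would, in place of code of your own. Each camera call takes 0.05 s, during which the arm holds its last target. There are 200 camera calls.

## Working session

There is one attempt and no reset: what is moved stays moved. The work goes in short steps, Python scripts to look and compute and a tool call to move; the robot and the scene stay as the last step left them, time stands still between calls to the robot, and variables do not carry over. Pictures are saved under pics/ and viewed, at most 14 in all, crops included, and the job is handed in when it is done.

Besides the shell and the picture viewer there is one more tool, called after "Call:" by a JSON object that holds its "api" and its "payload", one argument or row to a line. play_rows: Moves the arm, as the interface text tells. Shift numbers are shares of 0.15 m and turn numbers shares of 0.08 rad, none past 1 either way. Its arguments: {"type":"object","properties":{"rows":{"type":"array"},"squeeze":{"type":"number"}},"required":["rows"]}

```bash
mkdir -p pics; python3 - <<'E'
from plant import r
import cv2,json,numpy as np
for n in("top","scene"):
    c=r.capture(n); cv2.imwrite(f"pics/{n}0.png",c["image"])
    np.savez(f"{n}.npz",**{k:np.array(v) for k,v in c.items() if k!="image"})
    R=np.array(c["R"]);print(n,c["fx"],c["cx"],c["cy"],(-R.T@np.array(c["t"])).round(3),R.round(2).tolist())
s=r.get_state();print(s)
E
```

```text
top 479.86579868801755 314.746031799775 196.2473905250086 [ 0.374 -0.086  1.616] [[0.03, -1.0, 0.0], [-1.0, -0.03, -0.08], [0.08, -0.0, -1.0]]
scene 403.4636665932147 324.69833567466685 196.92588151113972 [ 1.228 -0.216  0.936] [[0.16, 0.99, 0.01], [0.77, -0.12, -0.62], [-0.61, 0.11, -0.78]]
{'time_s': 0.1, 'joints': array([-5.70604926e+01,  2.05866379e+01,  6.38898142e-01, -1.76193347e-02,
       -7.01366420e+01, -1.65072056e+01]), 'qd': array([ 0.1572853 , -0.10887673,  0.20166371,  0.00172136,  0.03748851,
        0.04272939]), 'joint_torque': array([-1.51527587e-03, -5.84163880e+01,  2.93750328e+01,  7.01551124e+00,
        1.01531067e-02, -7.89420778e-05]), 'tcp_pos': array([ 0.19079462, -0.64701057,  0.22572363]), 'eef_rot': array([ 1.79914389e+02, -8.09650879e-03, -1.63573691e+02]), 'contact_force': array([0.10522616, 0.08992328, 0.00091739]), 'moment': array([-0.01167912, -0.02058568,  0.03640524]), 'gripper_force': 0.0, 'gripper_width': 0.08805613006951726}
```

View pics/top0.png

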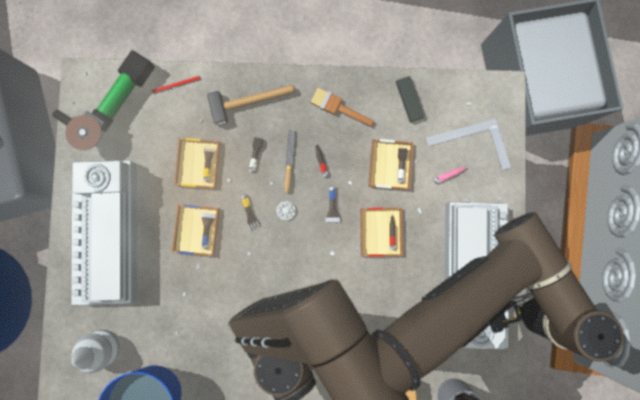

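View pics/scene0.png

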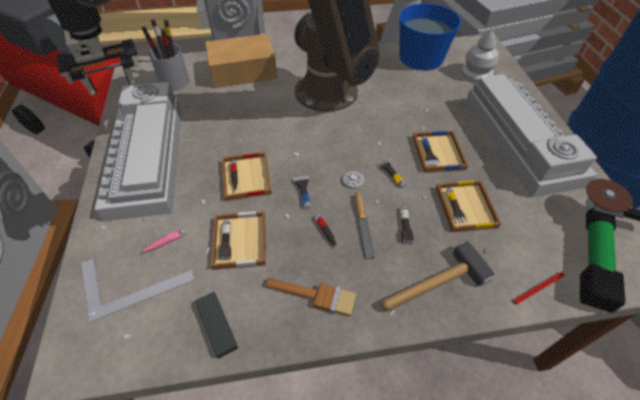

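Top view: the loose chisels are white/bush at (257,154), yellow/claw (250,212), red/point (321,161) and blue/flat (333,204). The trays are yellow (199,164), blue (197,231), white (391,164) and red (383,232). Possible confusions with the point chisel are the pink look-alike (450,175), the red pencil (177,84) and the fixed chisel in the red tray (393,232). My choice is (321,161). I'll check these in crops.

```bash
python3 - <<'E'
import cv2
im=cv2.imread("pics/top0.png")
for n,x in(("L",165),("R",270)):
    c=cv2.resize(im[125:265,x:x+160],None,fx=5,fy=5,interpolation=cv2.INTER_CUBIC)[:600] if 0 else cv2.resize(im[125:265,x:x+190],None,fx=4.2,fy=4.2,interpolation=cv2.INTER_CUBIC)
    for u in range(0,190,20):
        cv2.putText(c,str(x+u),(int(u*4.2),10),0,.35,(0,0,255),1); cv2.line(c,(int(u*4.2),12),(int(u*4.2),18),(0,0,255),1)
    for v in range(0,140,20): cv2.putText(c,str(125+v),(0,int(v*4.2)+4),0,.35,(0,0,255),1)
    cv2.imwrite(f"pics/crop{n}.png",c)
E
```

```text
(no output)
```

View pics/cropL.png

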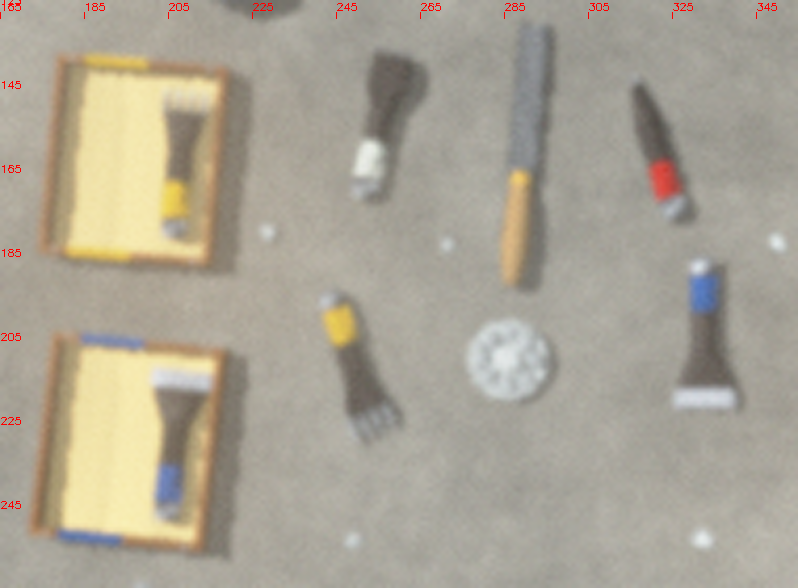

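View pics/cropR.png

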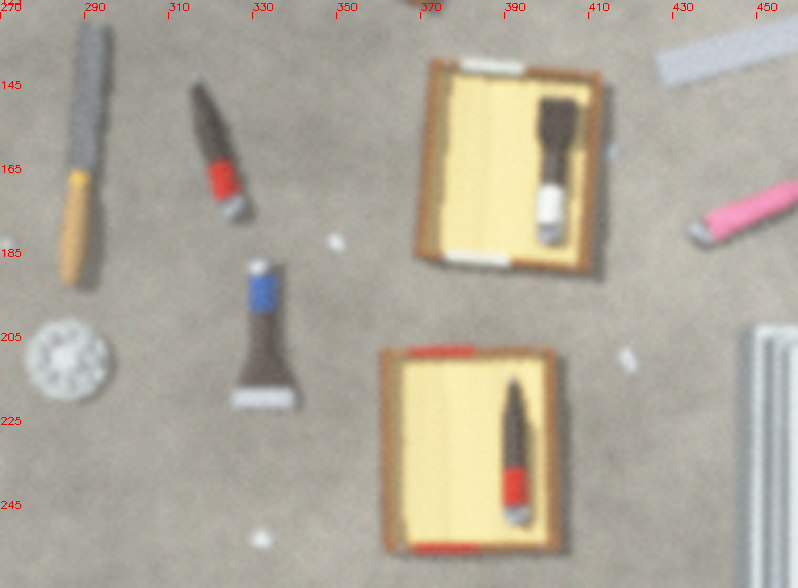

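Crops: the four loose chisels and the four trays are clear, and +x of each tray is up in the image with the free space on the left. The loose point chisel is dark with a red band (L crop 655,150); the pink one is a different thing. Next I compute positions.

```bash
cat >h.py <<'E'
import numpy as np
K=np.load("top.npz");R,t=K["R"],K["t"];fx,fy,cx,cy=[float(K[k]) for k in("fx","fy","cx","cy")]
def px2w(u,v,z):
    d=R.T@np.array([(u-cx)/fx,(v-cy)/fy,1.]);o=-R.T@t
    return o+d*(z-o[2])/d[2]
E
python3 - <<'E'
from h import *
L=lambda p,z:px2w(165+p[0]/4.2,125+p[1]/4.2,z)
Rr=lambda p,z:px2w(270+p[0]/4.2,125+p[1]/4.2,z)
for n,a,b in(("point",(678,216),(638,82)),("claw",(331,294),(378,435)),("flat",(700,260),(705,407)),("bush",(367,198),(396,52))):
    A,B=L(a,.01),L(b,.01);d=B-A;print(n,((A+B)/2)[:2].round(4),"len",np.hypot(*d[:2]).round(3),"yaw",np.degrees(np.arctan2(d[1],d[0])).round(1))
T={"claw":(L,[(57,57),(228,70),(213,263),(42,250)]),"flat":(L,[(55,335),(228,350),(208,548),(32,533)]),"bush":(Rr,[(432,60),(601,75),(590,268),(417,256)]),"point":(Rr,[(382,350),(557,348),(563,552),(385,551)])}
for n,(f,P) in T.items():
    W=np.array([f(p,.024)[:2] for p in P]);c=W.mean(0);d=W[0]+W[1]-W[2]-W[3];y=np.arctan2(d[1],d[0]);e=W[0]+W[3]-W[1]-W[2]
    g=c+0.022*np.array([-np.sin(y),np.cos(y)])
    print(n,"tray",c.round(4),"yaw",np.degrees(y).round(1),"yaw(y)",np.degrees(np.arctan2(-e[0],e[1])).round(1),"size",np.hypot(*d)/2,np.hypot(*e)/2,"goal",g.round(4),"r",np.hypot(*g).round(3))
print(L((508,358),.022)[:2], L((537,27),.01)[:2],L((512,285),.01)[:2])
E
```

```text
point [ 0.6195 -0.1083] len 0.113 yaw 18.1
claw [0.4392 0.1286] len 0.119 yaw -159.4
flat [ 0.4721 -0.148 ] len 0.118 yaw -176.5
bush [0.6324 0.1144] len 0.121 yaw -8.9
claw tray [0.5963 0.3076] yaw -1.7 yaw(y) -2.7 size 0.15508964967893052 0.13651186955973885 goal [0.597  0.3295] r 0.682
flat tray [0.3731 0.3002] yaw -3.5 yaw(y) -3.2 size 0.15608476556211132 0.13794563417863753 goal [0.3744 0.3221] r 0.494
bush tray [ 0.6119 -0.3418] yaw -2.8 yaw(y) -2.9 size 0.1566890014441619 0.1365888006443921 goal [ 0.6129 -0.3198] r 0.691
point tray [ 0.3842 -0.3155] yaw 2.3 yaw(y) 1.8 size 0.15912069924444913 0.13914183923446363 goal [ 0.3833 -0.2935] r 0.483
[0.44731022 0.0057859 ] [ 0.71579528 -0.00787216] [0.50631195 0.00525898]
```

```bash
cat >go.py <<'E'
import sys,numpy as np
from scipy.spatial.transform import Rotation as Ro
from plant import r
x,y,z,yaw=map(float,sys.argv[1:5])
s=r.get_state();p=s["tcp_pos"];e=s["eef_rot"]
Q=Ro.from_euler("xyz",e,degrees=True)
d=(yaw-e[2]+90)%180-90
G=Ro.from_euler("xyz",[180,0,e[2]+d],degrees=True)
rv=(Q.inv()*G).as_rotvec()/.08
D=G.inv().apply(np.array([x,y,z])-p)/.15
print("t",round(s["time_s"],2),"p",p.round(4),"e",e.round(1),"w",s["gripper_width"].__round__(4),"gf",round(float(s["gripper_force"]),1),"j6",s["joints"][5].round())
print("turn units",rv.round(2),"slide units after turn",D.round(3),"xy norm/.4 rows",(np.hypot(*D[:2])/.4).round(2))
E
python3 go.py 0.6225 -0.107 0.1 18.1
```

```text
t 0.1 p [ 0.1908 -0.647   0.2257] e [ 179.9   -0.  -163.6] w 0.0881 gf 0.0 j6 -17.0
turn units [ 0.02 -0.   -0.37] slide units after turn [-3.854  2.528  0.838] xy norm/.4 rows 11.52
```

Call:
{"api": "play_rows", "payload": {
  "rows": [
    {"slide":[0,0,0],"delta_rot":[0.02,0,-0.37],"fingers":0.4},
    {"slide":[-0.32,0.21,0],"delta_rot":[0,0,0],"fingers":0.4},
    {"slide":[-0.32,0.21,0],"delta_rot":[0,0,0],"fingers":0.4},
    {"slide":[-0.32,0.21,0],"delta_rot":[0,0,0],"fingers":0.4},
    {"slide":[-0.32,0.21,0],"delta_rot":[0,0,0],"fingers":0.4},
    {"slide":[-0.32,0.21,0],"delta_rot":[0,0,0],"fingers":0.4},
    {"slide":[-0.32,0.21,0],"delta_rot":[0,0,0],"fingers":0.4},
    {"slide":[-0.32,0.21,0],"delta_rot":[0,0,0],"fingers":0.4}
  ]
}}

```text
time_s: 1.1
tcp_pos: [0.4425, -0.3317, 0.2264]
eef_rot: [-179.9, 0.0, -161.8]
contact_force: [0.6, 0.3, -0.4]
gripper_width: 0.0613
gripper_force: 0.0
```

Call:
{"api": "play_rows", "payload": {
  "rows": [
    {"slide":[-0.32,0.21,0],"delta_rot":[0,0,0],"fingers":0.4},
    {"slide":[-0.32,0.21,0.1],"delta_rot":[0,0,0],"fingers":0.4},
    {"slide":[-0.32,0.21,0.15],"delta_rot":[0,0,0],"fingers":0.4},
    {"slide":[-0.32,0.21,0.2],"delta_rot":[0,0,0],"fingers":0.4},
    {"slide":[-0.32,0.21,0.2],"delta_rot":[0,0,0],"fingers":0.4},
    {"slide":[0,0,0.2],"delta_rot":[0,0,0],"fingers":0.4},
    {"slide":[0,0,0],"delta_rot":[0,0,0],"fingers":0.4},
    {"slide":[0,0,0],"delta_rot":[0,0,0],"fingers":0.4}
  ]
}}

```text
time_s: 2.1
tcp_pos: [0.6186, -0.1128, 0.1017]
eef_rot: [-179.9, 0.0, -161.9]
contact_force: [0.6, -0.6, -0.2]
gripper_width: 0.0614
gripper_force: 0.0
```

```bash
python3 go.py 0.6225 -0.107 0.004 18.1; python3 - <<'E'
from plant import r
import cv2
c=r.capture("scene");im=c["image"]
cv2.imwrite("pics/s1.png",cv2.resize(im[150:300,230:430],None,fx=4,fy=4,interpolation=cv2.INTER_CUBIC))
E
```

```text
t 2.1 p [ 0.6186 -0.1128  0.1017] e [-179.9    0.  -161.9] w 0.0614 gf 0.0 j6 -79.0
turn units [-0.03  0.01  0.01] slide units after turn [-0.037  0.029  0.651] xy norm/.4 rows 0.12
```

View pics/s1.png

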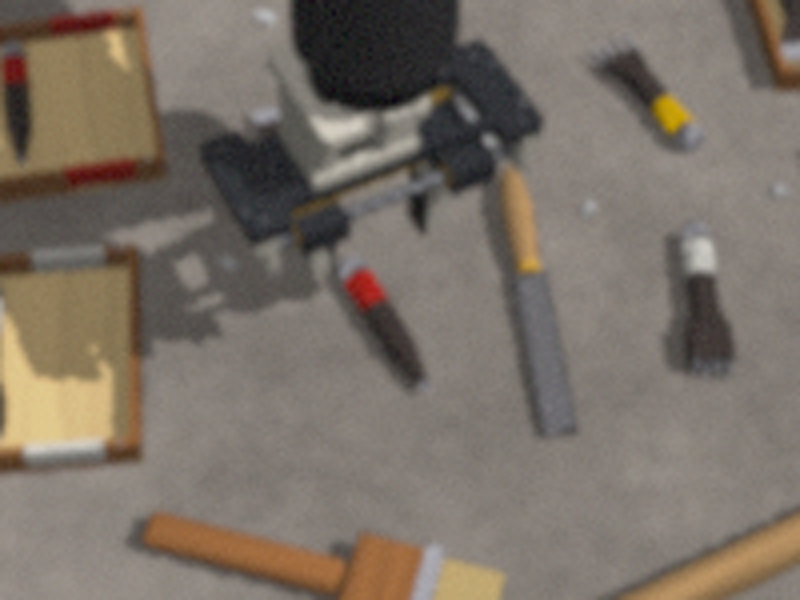

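The gripper is straddling the red-band point chisel (340–430, 260–390 in the crop), with the rasp clear to its right. Descending now.

Call:
{"api": "play_rows", "payload": {
  "rows": [
    {"slide":[-0.037,0.029,0.1],"delta_rot":[-0.03,0,0],"fingers":0.4},
    {"slide":[0,0,0.2],"delta_rot":[0,0,0],"fingers":0.4},
    {"slide":[0,0,0.2],"delta_rot":[0,0,0],"fingers":0.4},
    {"slide":[0,0,0.1],"delta_rot":[0,0,0],"fingers":0.4},
    {"slide":[0,0,0.05],"delta_rot":[0,0,0],"fingers":0.4},
    {"slide":[0,0,0],"delta_rot":[0,0,0],"fingers":0.4},
    {"slide":[0,0,0],"delta_rot":[0,0,0],"fingers":-1},
    {"slide":[0,0,0],"delta_rot":[0,0,0],"fingers":-1}
  ],
  "squeeze": 30
}}

```text
time_s: 3.15
tcp_pos: [0.6228, -0.1064, 0.004]
eef_rot: [180.0, 0.1, -161.9]
contact_force: [0.5, -0.3, 1.1]
gripper_width: 0.0465
gripper_force: 0.0
```

Call:
{"api": "play_rows", "payload": {
  "rows": [
    {"slide":[0,0,0],"delta_rot":[0,0,0],"fingers":-1},
    {"slide":[0,0,0],"delta_rot":[0,0,0],"fingers":-1},
    {"slide":[0,0,0],"delta_rot":[0,0,0],"fingers":-1},
    {"slide":[0,0,0],"delta_rot":[0,0,0],"fingers":-1}
  ]
}}

```text
time_s: 3.65
tcp_pos: [0.6223, -0.1062, 0.0033]
eef_rot: [180.0, 0.0, -161.9]
contact_force: [-1.2, 2.0, 2.3]
gripper_width: 0.0198
gripper_force: 29.8
```

```bash
python3 go.py 0.3833 -0.2935 0.09 2.2
```

```text
t 3.65 p [ 0.6223 -0.1062  0.0033] e [ 180.     0.  -161.9] w 0.0198 gf 29.8 j6 -80.0
turn units [0.01 0.   3.48] slide units after turn [ 1.64  -1.187 -0.578] xy norm/.4 rows 5.06
```

Call:
{"api": "play_rows", "payload": {
  "rows": [
    {"slide":[0,0,-0.1],"delta_rot":[0,0,0],"fingers":-1},
    {"slide":[0,0,-0.2],"delta_rot":[0,0,0.7],"fingers":-1},
    {"slide":[0,0,-0.2],"delta_rot":[0,0,0.7],"fingers":-1},
    {"slide":[0,0,-0.08],"delta_rot":[0,0,0.7],"fingers":-1},
    {"slide":[0,0,0],"delta_rot":[0,0,0.7],"fingers":-1},
    {"slide":[0,0,0],"delta_rot":[0,0,0.68],"fingers":-1},
    {"slide":[0.2,-0.14,0],"delta_rot":[0,0,0],"fingers":-1},
    {"slide":[0.29,-0.21,0],"delta_rot":[0,0,0],"fingers":-1}
  ]
}}

```text
time_s: 4.65
tcp_pos: [0.5504, -0.1619, 0.0903]
eef_rot: [180.0, -0.0, -177.7]
contact_force: [-0.2, -1.1, -2.7]
gripper_width: 0.0194
gripper_force: 29.8
```

Call:
{"api": "play_rows", "payload": {
  "rows": [
    {"slide":[0.29,-0.21,0],"delta_rot":[0,0,0],"fingers":-1},
    {"slide":[0.29,-0.21,0],"delta_rot":[0,0,0],"fingers":-1},
    {"slide":[0.29,-0.21,0],"delta_rot":[0,0,0],"fingers":-1},
    {"slide":[0.2,-0.14,0],"delta_rot":[0,0,0],"fingers":-1},
    {"slide":[0.08,-0.067,0],"delta_rot":[0,0,0],"fingers":-1},
    {"slide":[0,0,0],"delta_rot":[0,0,0],"fingers":-1}
  ]
}}

```text
time_s: 5.4
tcp_pos: [0.3828, -0.2943, 0.0905]
eef_rot: [180.0, 0.0, -177.9]
contact_force: [0.8, 0.5, -2.6]
gripper_width: 0.0192
gripper_force: 29.8
```

```bash
python3 go.py 0.3833 -0.2935 0.010 2.2
```

```text
t 5.4 p [ 0.3828 -0.2943  0.0905] e [ 180.     0.  -177.9] w 0.0192 gf 29.8 j6 -74.0
turn units [ 0.01  0.   -0.02] slide units after turn [-0.004  0.005  0.537] xy norm/.4 rows 0.02
```

Call:
{"api": "play_rows", "payload": {
  "rows": [
    {"slide":[0,0.005,0.15],"delta_rot":[0,0,0],"fingers":-1},
    {"slide":[0,0,0.15],"delta_rot":[0,0,0],"fingers":-1},
    {"slide":[0,0,0.12],"delta_rot":[0,0,0],"fingers":-1},
    {"slide":[0,0,0.08],"delta_rot":[0,0,0],"fingers":-1},
    {"slide":[0,0,0.04],"delta_rot":[0,0,0],"fingers":-1},
    {"slide":[0,0,0],"delta_rot":[0,0,0],"fingers":-1},
    {"slide":[0,0,0],"delta_rot":[0,0,0],"fingers":-1}
  ]
}}

```text
time_s: 6.28
tcp_pos: [0.3836, -0.293, 0.0093]
eef_rot: [180.0, 0.0, -177.8]
contact_force: [0.4, 0.1, -2.7]
gripper_width: 0.0196
gripper_force: 30.0
```

Call:
{"api": "play_rows", "payload": {
  "rows": [
    {"slide":[0,0,0],"delta_rot":[0,0,0],"fingers":-0.3},
    {"slide":[0,0,0],"delta_rot":[0,0,0],"fingers":-0.3},
    {"slide":[0,0,0],"delta_rot":[0,0,0],"fingers":-0.3},
    {"slide":[0,0,-0.1],"delta_rot":[0,0,0],"fingers":-0.3},
    {"slide":[0,0,-0.2],"delta_rot":[0,0,0],"fingers":-0.3},
    {"slide":[0,0,-0.3],"delta_rot":[0,0,0],"fingers":0.4},
    {"slide":[0,0,0],"delta_rot":[0,0,0],"fingers":0.4}
  ]
}}

```text
time_s: 7.15
tcp_pos: [0.3854, -0.2939, 0.1023]
eef_rot: [-179.9, 0.4, -177.8]
contact_force: [0.0, -0.7, -0.1]
gripper_width: 0.0456
gripper_force: 0.0
```

```bash
python3 go.py 0.4721 -0.148 0.1 -176.5
```

```text
t 7.15 p [ 0.3854 -0.2939  0.1023] e [-179.9    0.4 -177.8] w 0.0456 gf 0.0 j6 -74.0
turn units [-0.02  0.08 -0.28] slide units after turn [-0.636  0.935  0.015] xy norm/.4 rows 2.83
```

Call:
{"api": "play_rows", "payload": {
  "rows": [
    {"slide":[0,0,0.01],"delta_rot":[-0.02,0.08,-0.28],"fingers":0.4},
    {"slide":[-0.159,0.234,0],"delta_rot":[0,0,0],"fingers":0.4},
    {"slide":[-0.159,0.234,0],"delta_rot":[0,0,0],"fingers":0.4},
    {"slide":[-0.159,0.234,0],"delta_rot":[0,0,0],"fingers":0.4},
    {"slide":[-0.159,0.233,0],"delta_rot":[0,0,0],"fingers":0.4},
    {"slide":[0,0,0],"delta_rot":[0,0,0],"fingers":0.4},
    {"slide":[0,0,0],"delta_rot":[0,0,0],"fingers":0.4}
  ]
}}

```text
time_s: 8.02
tcp_pos: [0.4689, -0.1472, 0.0959]
eef_rot: [179.9, -0.5, -176.5]
contact_force: [0.4, -0.3, -0.5]
gripper_width: 0.061
gripper_force: 0.0
```

```bash
python3 go.py 0.4721 -0.148 0.004 -176.5; python3 - <<'E'
from plant import r
import cv2
im=r.capture("scene")["image"]
cv2.imwrite("pics/s2.png",cv2.resize(im[130:280,200:400],None,fx=4,fy=4,interpolation=cv2.INTER_CUBIC))
E
```

```text
t 8.03 p [ 0.4689 -0.1472  0.0959] e [ 179.9   -0.5 -176.5] w 0.061 gf 0.0 j6 -92.0
turn units [ 0.03 -0.12  0.  ] slide units after turn [-0.021 -0.007  0.613] xy norm/.4 rows 0.05
```

View pics/s2.png

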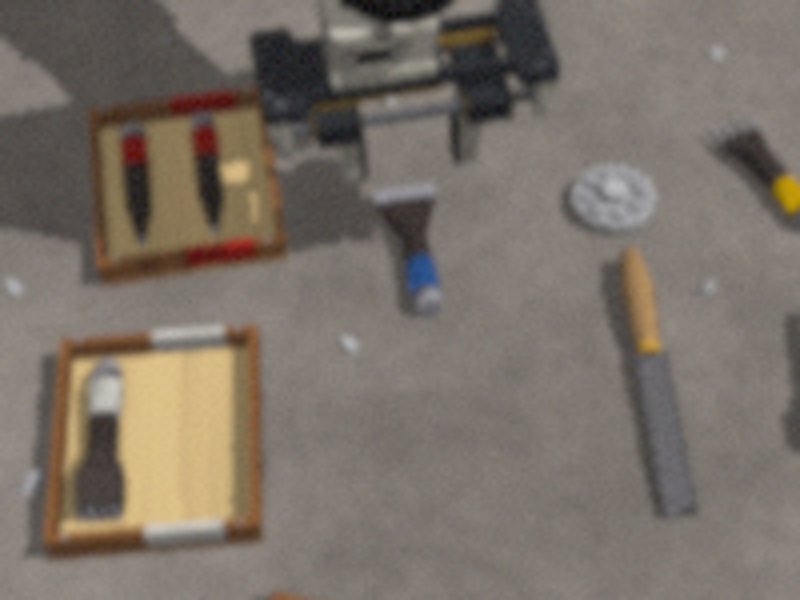

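The point chisel (205,170) lies parallel to the fixed one in the red tray. The flat chisel (412,250) is under the gripper. Descending.

Call:
{"api": "play_rows", "payload": {
  "rows": [
    {"slide":[-0.03,-0.007,0.1],"delta_rot":[0.03,-0.12,0],"fingers":0.4},
    {"slide":[0,0,0.2],"delta_rot":[0,0,0],"fingers":0.4},
    {"slide":[0,0,0.17],"delta_rot":[0,0,0],"fingers":0.4},
    {"slide":[0,0,0.1],"delta_rot":[0,0,0],"fingers":0.4},
    {"slide":[0,0,0.043],"delta_rot":[0,0,0],"fingers":0.4},
    {"slide":[0,0,0],"delta_rot":[0,0,0],"fingers":0.4},
    {"slide":[0,0,0],"delta_rot":[0,0,0],"fingers":-1},
    {"slide":[0,0,0],"delta_rot":[0,0,0],"fingers":-1}
  ]
}}

```text
time_s: 9.07
tcp_pos: [0.4749, -0.148, 0.0058]
eef_rot: [180.0, 0.2, -176.5]
contact_force: [0.1, -0.0, -0.1]
gripper_width: 0.0466
gripper_force: 0.0
```

Call:
{"api": "play_rows", "payload": {
  "rows": [
    {"slide":[0,0,0],"delta_rot":[0,0,0],"fingers":-1},
    {"slide":[0,0,0],"delta_rot":[0,0,0],"fingers":-1},
    {"slide":[0,0,0],"delta_rot":[0,0,0],"fingers":-1},
    {"slide":[0,0,0],"delta_rot":[0,0,0],"fingers":-1}
  ]
}}

```text
time_s: 9.57
tcp_pos: [0.4746, -0.1479, 0.0053]
eef_rot: [180.0, 0.2, -176.5]
contact_force: [-2.0, 2.0, 3.3]
gripper_width: 0.0197
gripper_force: 30.0
```

```bash
python3 go.py 0.376 0.3221 0.09 -3.4
```

```text
t 9.57 p [ 0.4746 -0.1479  0.0053] e [ 180.     0.2 -176.5] w 0.0197 gf 30.0 j6 -92.0
turn units [0.   0.04 1.5 ] slide units after turn [ 0.842  3.089 -0.564] xy norm/.4 rows 8.0
```

Call:
{"api": "play_rows", "payload": {
  "rows": [
    {"slide":[0,0,-0.1],"delta_rot":[0,0,0],"fingers":-1},
    {"slide":[0,0,-0.2],"delta_rot":[0,0.04,0.5],"fingers":-1},
    {"slide":[0,0,-0.2],"delta_rot":[0,0,0.5],"fingers":-1},
    {"slide":[0,0,-0.064],"delta_rot":[0,0,0.5],"fingers":-1},
    {"slide":[0.042,0.155,0],"delta_rot":[0,0,0],"fingers":-1},
    {"slide":[0.084,0.309,0],"delta_rot":[0,0,0],"fingers":-1},
    {"slide":[0.084,0.309,0],"delta_rot":[0,0,0],"fingers":-1},
    {"slide":[0.084,0.309,0],"delta_rot":[0,0,0],"fingers":-1}
  ]
}}

```text
time_s: 10.58
tcp_pos: [0.4393, 0.0178, 0.0896]
eef_rot: [-180.0, -0.0, 176.5]
contact_force: [1.0, 0.4, -2.9]
gripper_width: 0.0197
gripper_force: 30.0
```

Call:
{"api": "play_rows", "payload": {
  "rows": [
    {"slide":[0.084,0.309,0],"delta_rot":[0,0,0],"fingers":-1},
    {"slide":[0.084,0.309,0],"delta_rot":[0,0,0],"fingers":-1},
    {"slide":[0.084,0.309,0],"delta_rot":[0,0,0],"fingers":-1},
    {"slide":[0.084,0.309,0],"delta_rot":[0,0,0],"fingers":-1},
    {"slide":[0.084,0.309,0],"delta_rot":[0,0,0],"fingers":-1},
    {"slide":[0.084,0.309,0],"delta_rot":[0,0,0],"fingers":-1},
    {"slide":[0.042,0.154,0],"delta_rot":[0,0,0],"fingers":-1},
    {"slide":[0,0,0],"delta_rot":[0,0,0],"fingers":-1}
  ]
}}

```text
time_s: 11.58
tcp_pos: [0.3758, 0.3232, 0.0894]
eef_rot: [-180.0, -0.0, 176.7]
contact_force: [-0.7, -1.0, -2.6]
gripper_width: 0.0197
gripper_force: 30.0
```

```bash
python3 go.py 0.3765 0.3221 0.0118 -3.4
```

```text
t 11.57 p [0.3758 0.3232 0.0894] e [-180.    -0.   176.7] w 0.0197 gf 30.0 j6 -157.0
turn units [-0.01 -0.01  0.02] slide units after turn [-0.005 -0.007  0.517] xy norm/.4 rows 0.02
```

Call:
{"api": "play_rows", "payload": {
  "rows": [
    {"slide":[-0.005,-0.007,0.15],"delta_rot":[0,0,0],"fingers":-1},
    {"slide":[0,0,0.15],"delta_rot":[0,0,0],"fingers":-1},
    {"slide":[0,0,0.11],"delta_rot":[0,0,0],"fingers":-1},
    {"slide":[0,0,0.07],"delta_rot":[0,0,0],"fingers":-1},
    {"slide":[0,0,0.037],"delta_rot":[0,0,0],"fingers":-1},
    {"slide":[0,0,0],"delta_rot":[0,0,0],"fingers":-1},
    {"slide":[0,0,0],"delta_rot":[0,0,0],"fingers":-1}
  ]
}}

```text
time_s: 12.45
tcp_pos: [0.3771, 0.3214, 0.0128]
eef_rot: [180.0, 0.0, 176.6]
contact_force: [0.0, 0.3, -2.9]
gripper_width: 0.0194
gripper_force: 30.0
```

Call:
{"api": "play_rows", "payload": {
  "rows": [
    {"slide":[0,0,0],"delta_rot":[0,0,0],"fingers":-0.3},
    {"slide":[0,0,0],"delta_rot":[0,0,0],"fingers":-0.3},
    {"slide":[0,0,0],"delta_rot":[0,0,0],"fingers":-0.3},
    {"slide":[0,0,-0.1],"delta_rot":[0,0,0],"fingers":-0.3},
    {"slide":[0,0,-0.2],"delta_rot":[0,0,0],"fingers":-0.3},
    {"slide":[0,0,-0.3],"delta_rot":[0,0,0],"fingers":0.4},
    {"slide":[0,0,0],"delta_rot":[0,0,0],"fingers":0.4}
  ]
}}

```text
time_s: 13.32
tcp_pos: [0.3783, 0.3232, 0.1058]
eef_rot: [179.7, 0.2, 176.6]
contact_force: [0.3, 0.7, -0.6]
gripper_width: 0.0453
gripper_force: 0.0
```

```bash
python3 go.py 0.4392 0.1286 0.1 -159.4
```

```text
t 13.32 p [0.3783 0.3232 0.1058] e [179.7   0.2 176.6] w 0.0453 gf 0.0 j6 -157.0
turn units [ 0.07  0.05 -5.23] slide units after turn [ 0.076 -1.357  0.038] xy norm/.4 rows 3.4
```

Call:
{"api": "play_rows", "payload": {
  "rows": [
    {"slide":[0,0,0],"delta_rot":[0.07,0.05,-0.87],"fingers":0.4},
    {"slide":[0,0,0],"delta_rot":[0,0,-0.87],"fingers":0.4},
    {"slide":[0,0,0],"delta_rot":[0,0,-0.87],"fingers":0.4},
    {"slide":[0,0,0],"delta_rot":[0,0,-0.87],"fingers":0.4},
    {"slide":[0,0,0],"delta_rot":[0,0,-0.87],"fingers":0.4},
    {"slide":[0,0,0],"delta_rot":[0,0,-0.88],"fingers":0.4},
    {"slide":[0.019,-0.339,0],"delta_rot":[0,0,0],"fingers":0.4},
    {"slide":[0.019,-0.339,0],"delta_rot":[0,0,0],"fingers":0.4}
  ]
}}

```text
time_s: 14.32
tcp_pos: [0.4071, 0.2229, 0.1021]
eef_rot: [-179.8, -0.4, -159.3]
contact_force: [0.7, -0.1, 0.2]
gripper_width: 0.0614
gripper_force: 0.0
```

Call:
{"api": "play_rows", "payload": {
  "rows": [
    {"slide":[0.019,-0.339,0],"delta_rot":[0,0,0],"fingers":0.4},
    {"slide":[0.019,-0.339,0],"delta_rot":[0,0,0],"fingers":0.4},
    {"slide":[0,0,0],"delta_rot":[0,0,0],"fingers":0.4},
    {"slide":[0,0,0],"delta_rot":[0,0,0],"fingers":0.4}
  ]
}}

```text
time_s: 14.82
tcp_pos: [0.4377, 0.1266, 0.1028]
eef_rot: [-179.8, -0.4, -159.5]
contact_force: [-0.5, -0.3, 1.0]
gripper_width: 0.061
gripper_force: 0.0
```

```bash
python3 go.py 0.4405 0.1291 0.004 -159.4; python3 - <<'E'
from plant import r
import cv2
im=r.capture("scene")["image"]
cv2.imwrite("pics/s3.png",cv2.resize(im[110:260,310:510],None,fx=4,fy=4,interpolation=cv2.INTER_CUBIC))
E
```

```text
t 14.82 p [0.4377 0.1266 0.1028] e [-179.8   -0.4 -159.5] w 0.061 gf 0.0 j6 -111.0
turn units [-0.04 -0.08 -0.02] slide units after turn [-0.023  0.009  0.659] xy norm/.4 rows 0.06
```

View pics/s3.png

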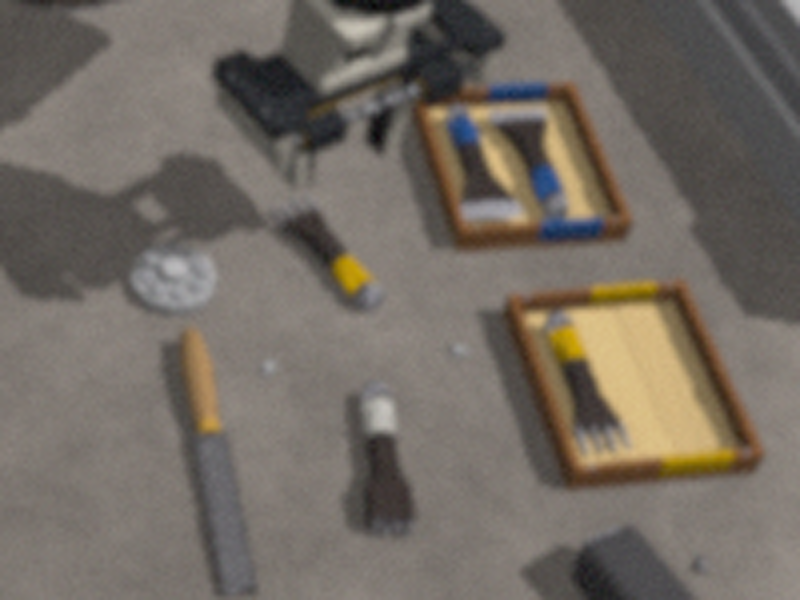

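The flat chisel (530,160) lies well in the blue tray. The claw chisel (325,250) is below the gripper, and the rosette and tray are clear.

Call:
{"api": "play_rows", "payload": {
  "rows": [
    {"slide":[-0.023,0.009,0.1],"delta_rot":[-0.04,-0.08,-0.02],"fingers":0.4},
    {"slide":[0,0,0.2],"delta_rot":[0,0,0],"fingers":0.4},
    {"slide":[0,0,0.2],"delta_rot":[0,0,0],"fingers":0.4},
    {"slide":[0,0,0.1],"delta_rot":[0,0,0],"fingers":0.4},
    {"slide":[0,0,0.055],"delta_rot":[0,0,0],"fingers":0.4},
    {"slide":[0,0,0],"delta_rot":[0,0,0],"fingers":0.4},
    {"slide":[0,0,0],"delta_rot":[0,0,0],"fingers":-1},
    {"slide":[0,0,0],"delta_rot":[0,0,0],"fingers":-1}
  ]
}}

```text
time_s: 15.88
tcp_pos: [0.4408, 0.1294, 0.0055]
eef_rot: [180.0, 0.1, -159.3]
contact_force: [-0.8, -0.1, -0.1]
gripper_width: 0.0468
gripper_force: 0.0
```

Call:
{"api": "play_rows", "payload": {
  "rows": [
    {"slide":[0,0,0],"delta_rot":[0,0,0],"fingers":-1},
    {"slide":[0,0,0],"delta_rot":[0,0,0],"fingers":-1},
    {"slide":[0,0,0],"delta_rot":[0,0,0],"fingers":-1},
    {"slide":[0,0,0],"delta_rot":[0,0,0],"fingers":-1}
  ]
}}

```text
time_s: 16.38
tcp_pos: [0.4406, 0.1292, 0.005]
eef_rot: [-180.0, 0.0, -159.3]
contact_force: [-2.3, 0.0, 3.9]
gripper_width: 0.0195
gripper_force: 29.9
```

```bash
python3 go.py 0.5985 0.3295 0.09 -2.4
```

```text
t 16.38 p [0.4406 0.1292 0.005 ] e [-180.     0.  -159.3] w 0.0195 gf 29.9 j6 -110.0
turn units [-0.    0.01  5.03] slide units after turn [-0.996  1.378 -0.567] xy norm/.4 rows 4.25
```

Call:
{"api": "play_rows", "payload": {
  "rows": [
    {"slide":[0,0,-0.1],"delta_rot":[0,0,0],"fingers":-1},
    {"slide":[0,0,-0.2],"delta_rot":[0,0,0.8],"fingers":-1},
    {"slide":[0,0,-0.2],"delta_rot":[0,0,0.85],"fingers":-1},
    {"slide":[0,0,-0.067],"delta_rot":[0,0,0.85],"fingers":-1},
    {"slide":[0,0,0],"delta_rot":[0,0,0.85],"fingers":-1},
    {"slide":[0,0,0],"delta_rot":[0,0,0.85],"fingers":-1},
    {"slide":[0,0,0],"delta_rot":[0,0,0.83],"fingers":-1},
    {"slide":[-0.1,0.138,0],"delta_rot":[0,0,0],"fingers":-1}
  ]
}}

```text
time_s: 17.38
tcp_pos: [0.4546, 0.1477, 0.0892]
eef_rot: [-179.9, -0.1, 177.5]
contact_force: [1.2, 0.4, -2.9]
gripper_width: 0.0196
gripper_force: 29.9
```

Call:
{"api": "play_rows", "payload": {
  "rows": [
    {"slide":[-0.2,0.275,0],"delta_rot":[0,0,0],"fingers":-1},
    {"slide":[-0.2,0.275,0],"delta_rot":[0,0,0],"fingers":-1},
    {"slide":[-0.2,0.275,0],"delta_rot":[0,0,0],"fingers":-1},
    {"slide":[-0.2,0.275,0],"delta_rot":[0,0,0],"fingers":-1},
    {"slide":[-0.096,0.14,0],"delta_rot":[0,0,0],"fingers":-1},
    {"slide":[0,0,0],"delta_rot":[0,0,0],"fingers":-1},
    {"slide":[0,0,0],"delta_rot":[0,0,0],"fingers":-1}
  ]
}}

```text
time_s: 18.25
tcp_pos: [0.5973, 0.3284, 0.0886]
eef_rot: [-179.9, -0.1, 177.6]
contact_force: [-0.6, -0.3, -3.0]
gripper_width: 0.0195
gripper_force: 29.9
```

```bash
python3 go.py 0.5985 0.3295 0.0117 -2.4
```

```text
t 18.25 p [0.5973 0.3284 0.0886] e [-1.799e+02 -1.000e-01  1.776e+02] w 0.0195 gf 29.9 j6 -138.0
turn units [-0.02 -0.02 -0.01] slide units after turn [-0.008  0.008  0.513] xy norm/.4 rows 0.03
```

Call:
{"api": "play_rows", "payload": {
  "rows": [
    {"slide":[-0.008,0.008,0.15],"delta_rot":[-0.02,-0.02,0],"fingers":-1},
    {"slide":[0,0,0.15],"delta_rot":[0,0,0],"fingers":-1},
    {"slide":[0,0,0.11],"delta_rot":[0,0,0],"fingers":-1},
    {"slide":[0,0,0.07],"delta_rot":[0,0,0],"fingers":-1},
    {"slide":[0,0,0.033],"delta_rot":[0,0,0],"fingers":-1},
    {"slide":[0,0,0],"delta_rot":[0,0,0],"fingers":-1},
    {"slide":[0,0,0],"delta_rot":[0,0,0],"fingers":-1}
  ]
}}

```text
time_s: 19.12
tcp_pos: [0.6001, 0.3308, 0.0137]
eef_rot: [179.9, 0.2, 177.6]
contact_force: [0.3, 0.3, -3.3]
gripper_width: 0.0189
gripper_force: 29.9
```

Call:
{"api": "play_rows", "payload": {
  "rows": [
    {"slide":[0,0,0],"delta_rot":[0,0,0],"fingers":-0.3},
    {"slide":[0,0,0],"delta_rot":[0,0,0],"fingers":-0.3},
    {"slide":[0,0,0],"delta_rot":[0,0,0],"fingers":-0.3},
    {"slide":[0,0,-0.1],"delta_rot":[0,0,0],"fingers":-0.3},
    {"slide":[0,0,-0.2],"delta_rot":[0,0,0],"fingers":-0.3},
    {"slide":[0,0,-0.3],"delta_rot":[0,0,0],"fingers":0.4},
    {"slide":[0,0,0],"delta_rot":[0,0,0],"fingers":0.4}
  ]
}}

```text
time_s: 20.0
tcp_pos: [0.602, 0.3322, 0.1089]
eef_rot: [179.6, 0.5, 177.6]
contact_force: [0.9, 0.3, -1.0]
gripper_width: 0.0453
gripper_force: 0.0
```

```bash
python3 go.py 0.6324 0.1144 0.1 -8.9
```

```text
t 20.0 p [0.602  0.3322 0.1089] e [179.6   0.5 177.6] w 0.0453 gf 0.0 j6 -138.0
turn units [0.09 0.11 1.43] slide units after turn [-0.425 -1.403  0.059] xy norm/.4 rows 3.67
```

Call:
{"api": "play_rows", "payload": {
  "rows": [
    {"slide":[0,0,0],"delta_rot":[0.09,0.11,0.72],"fingers":0.4},
    {"slide":[0,0,0],"delta_rot":[0,0,0.71],"fingers":0.4},
    {"slide":[-0.085,-0.28,0],"delta_rot":[0,0,0],"fingers":0.4},
    {"slide":[-0.085,-0.28,0],"delta_rot":[0,0,0],"fingers":0.4},
    {"slide":[-0.085,-0.28,0],"delta_rot":[0,0,0],"fingers":0.4},
    {"slide":[-0.085,-0.28,0],"delta_rot":[0,0,0],"fingers":0.4},
    {"slide":[-0.085,-0.28,0],"delta_rot":[0,0,0],"fingers":0.4},
    {"slide":[0,0,0],"delta_rot":[0,0,0],"fingers":0.4}
  ]
}}

```text
time_s: 21.0
tcp_pos: [0.6299, 0.1102, 0.1045]
eef_rot: [-179.6, -0.3, 170.8]
contact_force: [-0.4, 0.4, 0.6]
gripper_width: 0.0612
gripper_force: 0.0
```

```bash
python3 go.py 0.6315 0.1145 0.004 -8.9; python3 - <<'E'
from plant import r
import cv2
im=r.capture("scene")["image"]
cv2.imwrite("pics/s4.png",cv2.resize(im[130:280,320:520],None,fx=4,fy=4,interpolation=cv2.INTER_CUBIC))
E
```

```text
t 21.0 p [0.6299 0.1102 0.1045] e [-179.6   -0.3  170.8] w 0.0612 gf 0.0 j6 -127.0
turn units [-0.08 -0.08 -0.05] slide units after turn [-0.006  0.03   0.67 ] xy norm/.4 rows 0.08
```

View pics/s4.png

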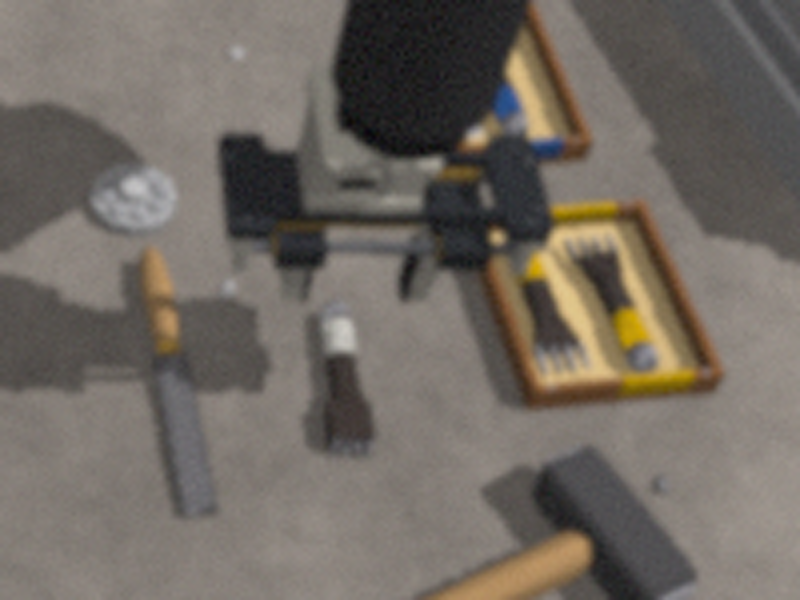

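The claw chisel (612,300) lies flat in the yellow tray. The bush chisel (345,380) is straddled.

Call:
{"api": "play_rows", "payload": {
  "rows": [
    {"slide":[-0.006,0.03,0.1],"delta_rot":[-0.08,-0.08,-0.05],"fingers":0.4},
    {"slide":[0,0,0.2],"delta_rot":[0,0,0],"fingers":0.4},
    {"slide":[0,0,0.2],"delta_rot":[0,0,0],"fingers":0.4},
    {"slide":[0,0,0.11],"delta_rot":[0,0,0],"fingers":0.4},
    {"slide":[0,0,0.06],"delta_rot":[0,0,0],"fingers":0.4},
    {"slide":[0,0,0],"delta_rot":[0,0,0],"fingers":0.4},
    {"slide":[0,0,0],"delta_rot":[0,0,0],"fingers":-1},
    {"slide":[0,0,0],"delta_rot":[0,0,0],"fingers":-1}
  ]
}}

```text
time_s: 22.05
tcp_pos: [0.6318, 0.1175, 0.0043]
eef_rot: [179.9, 0.1, 171.3]
contact_force: [0.9, -0.4, 0.1]
gripper_width: 0.0466
gripper_force: 0.0
```

Call:
{"api": "play_rows", "payload": {
  "rows": [
    {"slide":[0,0,0],"delta_rot":[0,0,0],"fingers":-1},
    {"slide":[0,0,0],"delta_rot":[0,0,0],"fingers":-1},
    {"slide":[0,0,0],"delta_rot":[0,0,0],"fingers":-1},
    {"slide":[0,0,0],"delta_rot":[0,0,0],"fingers":-1}
  ]
}}

```text
time_s: 22.55
tcp_pos: [0.6315, 0.1175, 0.0036]
eef_rot: [180.0, 0.0, 171.3]
contact_force: [0.9, 1.3, 1.7]
gripper_width: 0.0192
gripper_force: 30.0
```

```bash
python3 go.py 0.6125 -0.3198 0.09 -2.8
```

```text
t 22.55 p [0.6315 0.1175 0.0036] e [180.    0.  171.3] w 0.0192 gf 30.0 j6 -127.0
turn units [ 0.01  0.01 -1.29] slide units after turn [-0.016 -2.918 -0.576] xy norm/.4 rows 7.3
```

Call:
{"api": "play_rows", "payload": {
  "rows": [
    {"slide":[0,0,-0.1],"delta_rot":[0,0,0],"fingers":-1},
    {"slide":[0,0,-0.2],"delta_rot":[0,0,-0.5],"fingers":-1},
    {"slide":[0,0,-0.2],"delta_rot":[0,0,-0.5],"fingers":-1},
    {"slide":[0,0,-0.076],"delta_rot":[0,0,-0.29],"fingers":-1},
    {"slide":[0,-0.16,0],"delta_rot":[0,0,0],"fingers":-1},
    {"slide":[0,-0.33,0],"delta_rot":[0,0,0],"fingers":-1},
    {"slide":[0,-0.33,0],"delta_rot":[0,0,0],"fingers":-1},
    {"slide":[0,-0.33,0],"delta_rot":[0,0,0],"fingers":-1}
  ]
}}

```text
time_s: 23.55
tcp_pos: [0.6213, -0.0574, 0.0885]
eef_rot: [-180.0, -0.1, 177.1]
contact_force: [1.6, -0.2, -1.5]
gripper_width: 0.0196
gripper_force: 30.0
```

Call:
{"api": "play_rows", "payload": {
  "rows": [
    {"slide":[0,-0.33,0],"delta_rot":[0,0,0],"fingers":-1},
    {"slide":[0,-0.33,0],"delta_rot":[0,0,0],"fingers":-1},
    {"slide":[0,-0.33,0],"delta_rot":[0,0,0],"fingers":-1},
    {"slide":[0,-0.33,0],"delta_rot":[0,0,0],"fingers":-1},
    {"slide":[0,-0.3,0],"delta_rot":[0,0,0],"fingers":-1},
    {"slide":[-0.016,-0.148,0],"delta_rot":[0,0,0],"fingers":-1},
    {"slide":[0,0,0],"delta_rot":[0,0,0],"fingers":-1},
    {"slide":[0,0,0],"delta_rot":[0,0,0],"fingers":-1}
  ]
}}

```text
time_s: 24.55
tcp_pos: [0.6115, -0.3196, 0.0889]
eef_rot: [180.0, -0.1, 177.2]
contact_force: [-0.2, 0.3, -2.8]
gripper_width: 0.0199
gripper_force: 30.0
```

```bash
python3 go.py 0.6125 -0.3198 0.0102 -2.8
```

```text
t 24.55 p [ 0.6115 -0.3196  0.0889] e [ 1.800e+02 -1.000e-01  1.772e+02] w 0.0199 gf 30.0 j6 -81.0
turn units [ 0.01 -0.01 -0.01] slide units after turn [-0.007 -0.001  0.525] xy norm/.4 rows 0.02
```

Call:
{"api": "play_rows", "payload": {
  "rows": [
    {"slide":[-0.007,0,0.15],"delta_rot":[0,0,0],"fingers":-1},
    {"slide":[0,0,0.15],"delta_rot":[0,0,0],"fingers":-1},
    {"slide":[0,0,0.11],"delta_rot":[0,0,0],"fingers":-1},
    {"slide":[0,0,0.07],"delta_rot":[0,0,0],"fingers":-1},
    {"slide":[0,0,0.042],"delta_rot":[0,0,0],"fingers":-1},
    {"slide":[0,0,0],"delta_rot":[0,0,0],"fingers":-1},
    {"slide":[0,0,0],"delta_rot":[0,0,0],"fingers":-1}
  ]
}}

```text
time_s: 25.42
tcp_pos: [0.6136, -0.3203, 0.0121]
eef_rot: [-180.0, 0.1, 177.2]
contact_force: [-0.3, -0.1, -2.1]
gripper_width: 0.0195
gripper_force: 30.0
```

Call:
{"api": "play_rows", "payload": {
  "rows": [
    {"slide":[0,0,0],"delta_rot":[0,0,0],"fingers":-0.3},
    {"slide":[0,0,0],"delta_rot":[0,0,0],"fingers":-0.3},
    {"slide":[0,0,0],"delta_rot":[0,0,0],"fingers":-0.3},
    {"slide":[0,0,-0.1],"delta_rot":[0,0,0],"fingers":-0.3},
    {"slide":[0,0,-0.2],"delta_rot":[0,0,0],"fingers":-0.3},
    {"slide":[0,0,-0.3],"delta_rot":[0,0,0],"fingers":-0.3},
    {"slide":[0,0,-0.4],"delta_rot":[0,0,0],"fingers":-0.3},
    {"slide":[0,0,-0.2],"delta_rot":[0,0,0],"fingers":-0.3}
  ]
}}

```text
time_s: 26.42
tcp_pos: [0.6144, -0.3208, 0.197]
eef_rot: [-179.9, 0.3, 177.2]
contact_force: [0.3, 0.1, -0.4]
gripper_width: 0.0305
gripper_force: 0.0
```

Call:
{"api": "play_rows", "payload": {
  "rows": [
    {"slide":[0,0.35,0],"delta_rot":[0,0,0],"fingers":-0.3},
    {"slide":[0,0.35,0],"delta_rot":[0,0,0],"fingers":-0.3},
    {"slide":[0,0.35,0],"delta_rot":[0,0,0],"fingers":-0.3},
    {"slide":[0,0.35,0],"delta_rot":[0,0,0],"fingers":-0.3},
    {"slide":[0,0.35,0],"delta_rot":[0,0,0],"fingers":-0.3},
    {"slide":[0,0.35,0],"delta_rot":[0,0,0],"fingers":-0.3},
    {"slide":[0,0,0],"delta_rot":[0,0,0],"fingers":-0.3},
    {"slide":[0,0,0],"delta_rot":[0,0,0],"fingers":-0.3}
  ]
}}

```text
time_s: 27.42
tcp_pos: [0.6287, -0.0053, 0.1924]
eef_rot: [180.0, 0.1, 177.2]
contact_force: [-0.9, -0.5, 1.0]
gripper_width: 0.0308
gripper_force: 0.0
```

```bash
python3 - <<'E'
from plant import r
import cv2
im=r.capture("top")["image"];s=r.capture("scene")["image"]
cv2.imwrite("pics/t5.png",cv2.resize(im[125:265,165:450],None,fx=2.8,fy=2.8,interpolation=cv2.INTER_CUBIC))
cv2.imwrite("pics/s5.png",cv2.resize(s[130:290,200:510],None,fx=2.58,fy=2.58,interpolation=cv2.INTER_CUBIC))
E
```

```text
(no output)
```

View pics/t5.png

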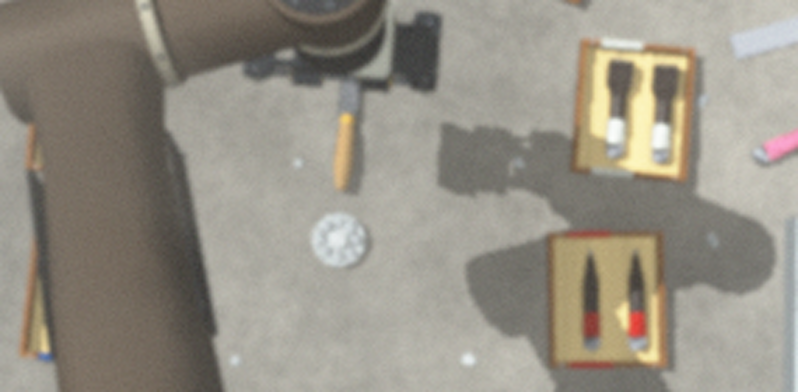

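View pics/s5.png

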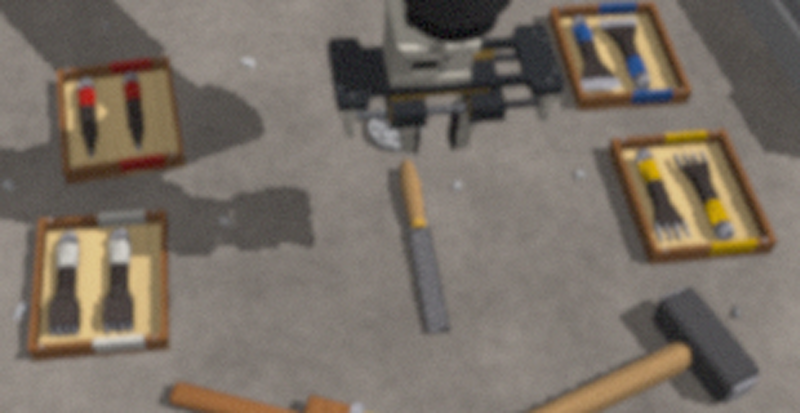

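All four chisels lie flat in their own trays: point at (130,110), bush (118,280), claw (707,197) and flat (631,56) in the scene crop. The rasp and rosette have not moved, and the gripper is clear.

```bash
python3 -c "
from plant import r
print(r.close_job())"
```

```text
the job is handed in; nothing more can be done
None
```

The job is handed in at about 27 s: the last pictures show all four chisels flat in their own kind's trays and the rasp and rosette where they were, though the hand-in returned no verdict.

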